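Touch sequence on the surgical skills trainer

ROBOT

A 6-joint arm with a two-finger parallel gripper is mounted at the origin on the work surface. World frame = base frame: x ahead of the robot, y to its left, z up, the work surface at z = 0. Lengths are in mm, angles in rad, forces in N, time in s.
With the tool pointing down it reaches from about 425 to 925 mm from the base axis. Payload 12.5 kg.
Tool frame: the origin (TCP) lies between the finger pads; the fingertips stand 17 mm ahead of it and the grasp point (between the pads) lies 2 mm behind it (arm.tips_ahead is the distance from the TCP to the fingertips, in mm); z points along the fingers, y is the line along which they close (so a half turn about z gives the same grasp; the last joint's range is limited). The gripper opens to 85 mm and grips with 20 to 120 N. Pads are 22 mm wide; open, the fingers measure 114 mm over their backs; the gripper's body (76 mm by 85 mm) begins 54 mm behind the grasp point. The pads swing forward as they close: fully open they stand 13 mm farther back than shut.
Start: joints at [-1.409, 0.491, 1.559, -0, 1.092, -0.106], TCP at [165.404, -602.731, 248.327] pointing down, gripper open.
Joint ranges: [-3.1, 3.1], [-0.84, 2.19], [0.05, 2.79], [-1.13, 4.28], [0.06, 2.93], [-2.69, 2.69]. Speed limits (rad/s): [2.22, 2.22, 2.79, 3.14, 3.14, 3.14].

INTERFACE

Orientations are given as [roll, pitch, yaw] about the fixed x, y, z axes, in that order (R = Rz(yaw) Ry(pitch) Rx(roll)).
In Python, from bench import arm gives the robot as it stands.
- The arm moves only by the tool play_rows, never from a script. Its argument "rows" is a list of rows, each an object of numbers: "jaw": the opening, from 0 (shut) to 1 (fully open); "x", "y", "z": the shift along the tool's x, y, z in units of 40 mm (1.0 is 40 mm); "ax", "ay", "az": the turn, a rotation vector about the tool's x, y, z in units of 6 degrees (1.0 is 6 degrees). A call has 1 to 10 rows; each row shifts and turns the commanded pose from where the row before left it, along the tool's axes as they then stand; what a row does not reach is not made up. A row lasts 1/12 s, in which the tool goes at most 41.7 mm and 7.16 degrees, less where a joint would pass 70% of its speed; a pose out of reach is approached as far as the arm can. A call is refused whole if a number of a shift passes 1 or a number of a turn 1, either way. A call with a gripper value outside its range is refused whole. The fingers move at their own pace and stop on an object; "force" is the grip in N (left out, the last holds). Time passes only in rows, so rows that do not move let the fingers close. It gives the time, the measured TCP pose, the force, the opening and the grip force at its end, in the units of the state.
- arm.state(): the state, without advancing time (a new reading comes with each control period).
- arm.read_camera(name): name is "side" or "top"; returns a dict with "img" (400x640x3 uint8, red, green, blue), "fx", "fy", "cx", "cy" (pixels), "D" ([k1, k2, p1, p2, k3] as OpenCV has them; the pictures are not rectified), "rvec" (rotation vector, rad) and "tvec" (3), from world to camera coordinates, as OpenCV has them. Camera axes: x right, y down, z forward; pixel columns grow to the right and rows downward; lengths in mm; the calibration is good to about 2 mm. A picture is of the moment at which its call begins. There is no depth.
- arm.finish_job(): hands the job in; it is judged then, once.
Trained networks look in the newest picture that a camera, given by its name, has taken for a name from the list of things; names that differ only in an ending like _2 or _b are one class to them, and where a whole thing is asked for, a point or a joint stands for the part that bears it (a point fixed in the world has none). Each returns a list of dicts, best first, with "confidence" (0 to 1); they miss things now and then, are a little off and sometimes report something else, mostly with a low value. They report only what shows in the picture. A call takes as long as a camera call. They do not tell look-alikes from the thing itself.
- arm.find_in(camera, thing): "location" ([x, y, z] in mm, in world coordinates, good to about 4 mm: the middle of the surface that is visible of it).
The state is a dict: "t": time; "joints": joint angles; "qd": joint speeds; "effort": joint torques, N m; "tcp_pos": TCP position; "ee_rot": TCP orientation; "ft_force": force on the tool from outside, world axes, zero at the start; "moment": the same for the moment, N m; "gripper_width": opening from 0.0 (shut) to 1.0 (fully open); "grasp_force": force on a finger pad.
Only numpy, scipy, OpenCV 4.12 (cv2) and the standard library are available. Lean on these libraries where they do the work, as an engineer would, in place of code of your own. Each camera call takes 0.05 s, during which the arm holds its last target. There are 200 camera calls.

TASK

Run the touch drill on the surgical skills trainer: with the fingertips, lightly touch the caps of three targets, first the large round disc, then the bar, then the cross, so that each sinks about halfway and stays there, and none is ever pushed down onto its stop. Pick nothing up and do not shift the targets, leave the target with the small round cap and everything else as it stands, and finish with the fingers clear.

Things in the scene. Friction and masses are not known exactly. Their poses are not given: they have to be found in the camera images.
- trainer: surgical skills trainer, fixed: a black foot 290 x 450 x 20 mm with a white perforated deck 250 x 410 mm on it, deck top 60 mm above the table. The four touch targets, two grey cones and a rubber ring stand on it, the targets' centres at least 105 mm apart. Origin: centre of its underside; x across the short side, y along the long side.
- disc_target: touch target whose white cap is a large flat round disc, 46 mm across. First to be touched. The cap is 8 mm thick and sits centred on a thin steel stem; its flat top is 56 mm above the underside of the target while the cap is up (116 mm above the table). The target stands loose on the white deck, dark round base 64 mm across and 28 mm high, about 0.5 kg. Origin: centre of the underside of the base, z up.
- disc_top (a point): centre of the top face of the disc cap; it goes down with the cap
- disc_cap (a joint): how far this cap has been pushed down, m: 0 = fully up (all start so), 0.018 = on its stop. It moves straight down and stays where it is left. It begins to move at about 4 N and takes 0.2 N more per mm (5 N at 5 mm, 6 N at 10 mm, 7.6 N at the stop).
- bar_target: touch target whose white cap is a single straight bar, 50 x 16 mm (long side along the target's y axis). Second to be touched. The cap is 8 mm thick and sits centred on a thin steel stem; its flat top is 56 mm above the underside of the target while the cap is up (116 mm above the table). The target stands loose on the white deck, dark round base 64 mm across and 28 mm high, about 0.5 kg. Origin: centre of the underside of the base, z up.
- bar_top (a point): centre of the top face of the bar cap; it goes down with the cap
- bar_cap (a joint): how far this cap has been pushed down, m: 0 = fully up (all start so), 0.018 = on its stop. It moves straight down and stays where it is left. It begins to move at about 4 N and takes 0.2 N more per mm (5 N at 5 mm, 6 N at 10 mm, 7.6 N at the stop).
- cross_target: touch target whose white cap is a plus-shaped cross, 50 mm across with two arms 14 mm wide (along the target's x and y axes). Third to be touched. The cap is 8 mm thick and sits centred on a thin steel stem; its flat top is 56 mm above the underside of the target while the cap is up (116 mm above the table). The target stands loose on the white deck, dark round base 64 mm across and 28 mm high, about 0.5 kg. Origin: centre of the underside of the base, z up.
- cross_top (a point): centre of the top face of the cross cap; it goes down with the cap
- cross_cap (a joint): how far this cap has been pushed down, m: 0 = fully up (all start so), 0.018 = on its stop. It moves straight down and stays where it is left. It begins to move at about 4 N and takes 0.2 N more per mm (5 N at 5 mm, 6 N at 10 mm, 7.6 N at the stop).
- small_target: touch target whose white cap is a small round knob only 20 mm across. Not part of the sequence: leave it alone. The cap is 8 mm thick and sits centred on a thin steel stem; its flat top is 56 mm above the underside of the target while the cap is up (116 mm above the table). The target stands loose on the white deck, dark round base 64 mm across and 28 mm high, about 0.5 kg. Origin: centre of the underside of the base, z up.
- small_top (a point): centre of the top face of the small round cap; it goes down with the cap
- small_cap (a joint): how far this cap has been pushed down, m: 0 = fully up (all start so), 0.018 = on its stop. It moves straight down and stays where it is left. It begins to move at about 4 N and takes 0.2 N more per mm (5 N at 5 mm, 6 N at 10 mm, 7.6 N at the stop).
- cone_a: grey training cone on the deck, 32 mm across at the foot, 42 mm high; bystander, leave it alone
- cone_b: grey training cone on the deck, 32 mm across at the foot, 42 mm high; bystander, leave it alone
- spool: black rubber ring on the deck, 32 mm across, 16 mm high; bystander, leave it alone
- bowl: steel bowl, 120 mm across, 45 mm high, beside the trainer; bystander, leave it alone
- bottle: white bottle, 56 mm across, 130 mm high, beside the trainer; bystander, leave it alone
- jar: clear jar, 60 mm across, 70 mm high, beside the trainer; bystander, leave it alone
- holder: steel needle holder lying flat, 185 mm long, beside the trainer; origin between finger rings and jaws; bystander, leave it alone
Not all that is in view belongs to the job. What is shaped like the disc_target but red is not meant.

How it is judged (in metres and radians):
On the way, in this order (a step that is already met when the one before it is completed fails the run):
1. the fingers have touched the disc cap down by 3 mm or more (value of joint disc_cap between 0.003 and 0.016 m and contact force between the fingers and disc_target above 0.5 N), for 0.05 s.
2. the fingers have touched the bar cap down by 3 mm or more (value of joint bar_cap between 0.003 and 0.016 m and contact force between the fingers and bar_target above 0.5 N), for 0.05 s.
3. the fingers have touched the cross cap down by 3 mm or more (value of joint cross_cap between 0.003 and 0.016 m and contact force between the fingers and cross_target above 0.5 N), for 0.05 s.
At the end, for the whole second after the job is handed in: The disc, bar and cross caps are each 3 to 16 mm down (of 18 mm), the small round cap is less than 2 mm down, and all four targets stand upright (within 0.08 rad) and at rest within 15 mm of where they began (value of joint disc_cap between 0.003 and 0.016 m and value of joint bar_cap between 0.003 and 0.016 m and value of joint cross_cap between 0.003 and 0.016 m and value of joint small_cap below 0.002 m and distance of each of disc_target, bar_target, cross_target, small_target from where it was at the start of the episode below 0.015 m and angle between each of disc_target, bar_target, cross_target, small_target's own z axis and vertical below 0.08 rad and linear speed of each of disc_target, bar_target, cross_target, small_target below 0.02 m/s); the robot touches nothing.
It fails at once if a cap pushed onto its stop (more than 16 mm down) (value of joint any of disc_cap, bar_cap, cross_cap, small_cap above 0.016 m).
It fails at once if a cap touched down (2 mm) out of order, before the one ahead of it is down 3 mm ((value of joint bar_cap above 0.002 m and value of joint disc_cap below 0.003 m) or (value of joint cross_cap above 0.002 m and value of joint bar_cap below 0.003 m)).
It fails at once if the small round cap touched down (2 mm) (value of joint small_cap above 0.002 m).
It fails at once if a target lifted (8 mm), shifted (20 mm) or tipped (0.2 rad) (height (world z) of any of disc_target, bar_target, cross_target, small_target above 0.068 m or distance of any of disc_target, bar_target, cross_target, small_target from where it was at the start of the episode above 0.02 m or angle between any of disc_target, bar_target, cross_target, small_target's own z axis and vertical above 0.2 rad).
It fails at once if a bystander moved more than 25 mm (distance of any of cone_a, cone_b, spool, bowl, bottle, jar, holder from where it was at the start of the episode above 0.025 m).
It also fails if it takes over 56 s, if anything falls off the work surface, if the arm or the gripper's body presses on something with over 40 N, if the wrist force passes 120 N, or if a joint passes its speed limit or range.

## Working session

There is one attempt and no reset: what is moved stays moved. The work goes in short steps, Python scripts to look and compute and a tool call to move; the robot and the scene stay as the last step left them, time stands still between calls to the robot, and variables do not carry over. Pictures are saved under pics/ and viewed, at most 10 in all, crops included, and the job is handed in when it is done.

Besides the shell and the picture viewer there is one more tool, called after "Emit:" as name([rows], argument=value, ...), one row to a line, values as JSON. play_rows: Moves the arm, as the interface text tells. Its arguments: {"type":"object","properties":{"rows":{"type":"array"},"force":{"type":"number"}},"required":["rows"]}

```bash
mkdir -p pics
python3 - <<'E'
from bench import arm
import cv2
for c in("top","side"):
    r=arm.read_camera(c); cv2.imwrite(f"pics/{c}0.png",r["img"][:,:,::-1])
    for n in("disc_top","bar_top","cross_top","small_top","disc_target","bar_target","cross_target","small_target","bottle"):
        print(c,n,[([round(v) for v in d["location"]],round(d["confidence"],2)) for d in arm.find_in(c,n)][:4])
s=arm.state();print(s["t"],s["tcp_pos"],s["ee_rot"],s["ft_force"])
E
```

```text
top disc_top [([504, -318, 58], 0.7), ([616, -78, 116], 0.66)]
top bar_top [([637, 103, 114], 0.58)]
top cross_top []
top small_top [([515, 31, 89], 0.36)]
top disc_target [([500, -308, 45], 0.79), ([610, -71, 109], 0.7), ([433, 419, 22], 0.53)]
top bar_target [([631, 104, 88], 0.83)]
top cross_target [([499, -151, 89], 0.49)]
top small_target [([516, 33, 90], 0.64)]
top bottle [([651, -400, 86], 0.85), ([616, -78, 118], 0.43)]
side disc_top [([620, -73, 117], 0.6), ([504, -316, 60], 0.46)]
side bar_top [([638, 109, 115], 0.54), ([650, -181, 78], 0.22)]
side cross_top [([505, -152, 115], 0.43)]
side small_top [([507, -152, 113], 0.19)]
side disc_target [([502, -314, 29], 0.77), ([608, -66, 83], 0.7)]
side bar_target [([634, 116, 90], 0.72), ([439, 402, 22], 0.53)]
side cross_target [([501, -136, 89], 0.75), ([513, 43, 114], 0.49)]
side small_target [([512, 40, 84], 0.91), ([491, -407, 47], 0.71), ([480, -55, 78], 0.35)]
side bottle [([659, -395, 68], 0.6)]
1.0 [ 165.4127391  -602.72761604  248.3266071 ] [ 3.14150850e+00 -6.63285683e-06  2.67813121e-01] [ 0.14010881 -0.48584004  0.3756677 ]
```

View pics/top0.png

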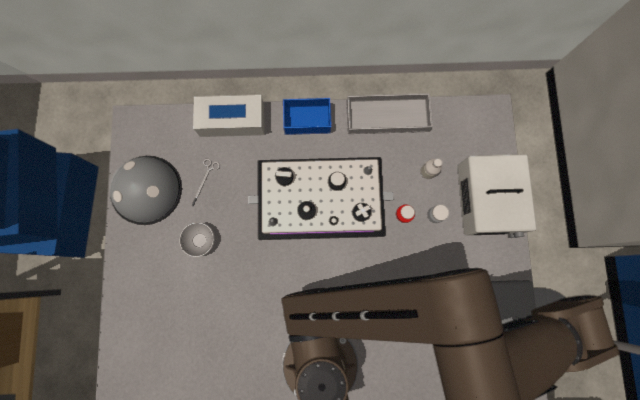

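View pics/side0.png

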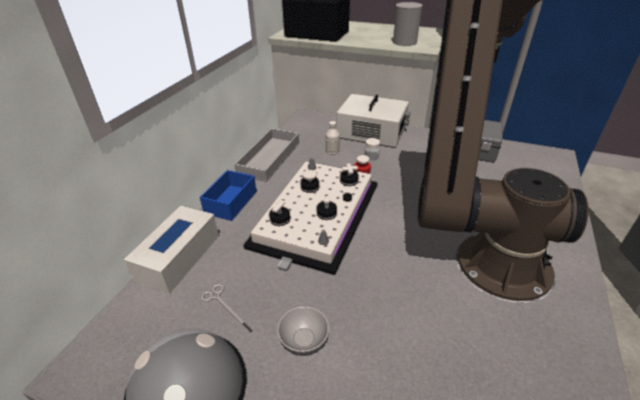

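```bash
cat > h.py <<'E'
from bench import arm
import cv2, numpy as np
def ray(r,uv,z):
    K=np.array([[r["fx"],0,r["cx"]],[0,r["fy"],r["cy"]],[0,0,1]])
    p=cv2.undistortPoints(np.array([[uv]],float),K,np.array(r["D"],float))[0,0]
    R=cv2.Rodrigues(np.array(r["rvec"],float))[0];t=np.array(r["tvec"],float).ravel()
    c=-R.T@t;d=R.T@np.array([*p,1]);return c+d*(z-c[2])/d[2]
def proj(r,P):
    K=np.array([[r["fx"],0,r["cx"]],[0,r["fy"],r["cy"]],[0,0,1]])
    return cv2.projectPoints(np.array([P],float),np.array(r["rvec"],float),np.array(r["tvec"],float),K,np.array(r["D"],float))[0].ravel()
E
python3 - <<'E'
from h import *
t=arm.read_camera("top");s=arm.read_camera("side")
P={"disc":(616,-76,116),"bar":(637,106,116),"cross":(504,-151,116),"small":(513,36,116)}
tiles=[]
for n,p in P.items():
    row=[]
    for r in(t,s):
        u,v=proj(r,p);x,y=int(u)-20,int(v)-20
        print(n,(round(u,1),round(v,1)),"tile origin",x,y)
        row.append(cv2.resize(r["img"][y:y+40,x:x+40,::-1],(280,280),interpolation=cv2.INTER_NEAREST))
        c=(int((u-x+.5)*7),int((v-y+.5)*7));cv2.drawMarker(row[-1],c,(0,0,255),0,15,1)
    tiles.append(np.vstack(row))
cv2.imwrite("pics/a.png",cv2.resize(np.hstack(tiles),(800,400)))
print(arm.tips_ahead)
E
```

```text
disc (np.float64(336.6), np.float64(177.2)) tile origin 316 157
disc (np.float64(308.6), np.float64(173.2)) tile origin 288 153
bar (np.float64(282.3), np.float64(172.8)) tile origin 262 152
bar (np.float64(278.0), np.float64(204.9)) tile origin 258 184
cross (np.float64(360.6), np.float64(209.4)) tile origin 340 189
cross (np.float64(348.9), np.float64(167.6)) tile origin 328 147
small (np.float64(304.1), np.float64(208.5)) tile origin 284 188
small (np.float64(326.5), np.float64(200.0)) tile origin 306 180
17.0
```

View pics/a.png

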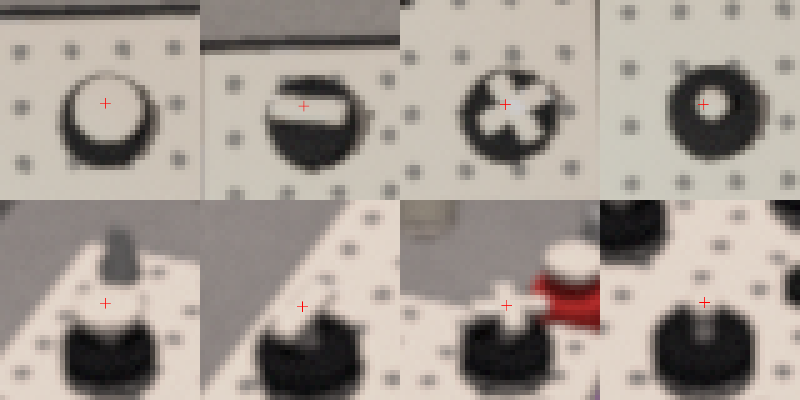

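```bash
cat >> h.py <<'E'
P={"disc":(614,-79),"bar":(635,103),"cross":(502,-156)}
def go(n,z=150):
    s=arm.state();R=cv2.Rodrigues(np.zeros(3))[0]
    from scipy.spatial.transform import Rotation as Ro
    R=Ro.from_euler("xyz",s["ee_rot"]).as_matrix()
    print("t",s["t"],"tcp",np.round(s["tcp_pos"],1),"F",np.round(s["ft_force"],2),"w",s["gripper_width"],"units to",n,np.round(R.T@(np.array([*P[n],z])-s["tcp_pos"])/40,3))
E
python3 - <<'E'
from h import *
t=arm.read_camera("top")
for n,uv in dict(disc=(337.3,177.7),bar=(283.1,173.3),cross=(362.5,209.9)).items(): print(n,ray(t,uv,116).round(1))
s=arm.read_camera("side")
for n,uv in dict(disc=(309.3,172.9),bar=(278.5,204.3),cross=(349.5,167.1)).items(): print(n,ray(s,uv,116).round(1))
go("disc",200)
E
```

```text
disc [614.2 -78.4 116. ]
bar [635.  103.3 116. ]
cross [ 502.3 -157.3  116. ]
disc [614.3 -78.3 116. ]
bar [636.9 102.9 116. ]
cross [ 503.  -154.6  116. ]
t 1.2 tcp [ 165.4 -602.7  248.3] F [ 0.34 -0.43  0.91] w 0.99682414656313 units to disc [14.28  -9.659  1.207]
```

Emit:
play_rows([
  {"jaw": 0,"x": 0.71,"y": -0.48},
  {"jaw": 0,"x": 0.71,"y": -0.48},
  {"jaw": 0,"x": 0.71,"y": -0.48},
  {"jaw": 0,"x": 0.71,"y": -0.48},
  {"jaw": 0,"x": 0.71,"y": -0.48},
  {"jaw": 0,"x": 0.71,"y": -0.48},
  {"jaw": 0,"x": 0.71,"y": -0.48},
  {"jaw": 0,"x": 0.71,"y": -0.48},
  {"jaw": 0,"x": 0.71,"y": -0.48},
  {"jaw": 0,"x": 0.71,"y": -0.48},
], force=20)

```text
$.rows[0]: bad value
```

Emit:
play_rows([
  {"jaw": 0,"x": 0.71,"y": -0.48},
  {"jaw": 0,"x": 0.71,"y": -0.48},
  {"jaw": 0,"x": 0.71,"y": -0.48},
  {"jaw": 0,"x": 0.71,"y": -0.48},
  {"jaw": 0,"x": 0.71,"y": -0.48},
  {"jaw": 0,"x": 0.71,"y": -0.48},
  {"jaw": 0,"x": 0.71,"y": -0.48},
  {"jaw": 0,"x": 0.71,"y": -0.48},
  {"jaw": 0,"x": 0.71,"y": -0.48},
  {"jaw": 0},
])

```text
$.rows[0]: bad value
```

```bash
python3 -c "
from h import *
go('disc',145)"
```

```text
t 1.2 tcp [ 165.4 -602.7  248.3] F [ 0.34 -0.43  0.91] w 0.99682414656313 units to disc [14.279 -9.659  2.582]
```

Emit:
play_rows([
  {"jaw": 0.0,"x": 0.71,"y": -0.48,"z": 0.0,"ax": 0.0,"ay": 0.0,"az": 0.0},
], force=20)

```text
t: 1.28
tcp_pos: [185.5, -579.3, 247.9]
ee_rot: [3.14, 0.001, 0.265]
ft_force: [0.6, -0.3, 0.4]
gripper_width: 0.886
grasp_force: 0.0
```

Emit:
play_rows([
  {"jaw": 0,"x": 0.71,"y": -0.48,"z": 0,"ax": 0,"ay": 0,"az": 0},
  {"jaw": 0,"x": 0.71,"y": -0.48,"z": 0,"ax": 0,"ay": 0,"az": 0},
  {"jaw": 0,"x": 0.71,"y": -0.48,"z": 0,"ax": 0,"ay": 0,"az": 0},
  {"jaw": 0,"x": 0.71,"y": -0.48,"z": 0,"ax": 0,"ay": 0,"az": 0},
  {"jaw": 0,"x": 0.71,"y": -0.48,"z": 0,"ax": 0,"ay": 0,"az": 0},
  {"jaw": 0,"x": 0.71,"y": -0.48,"z": 0,"ax": 0,"ay": 0,"az": 0},
  {"jaw": 0,"x": 0.71,"y": -0.48,"z": 0,"ax": 0,"ay": 0,"az": 0},
  {"jaw": 0,"x": 0.71,"y": -0.48,"z": 0,"ax": 0,"ay": 0,"az": 0},
  {"jaw": 0,"x": 0.71,"y": -0.48,"z": 0,"ax": 0,"ay": 0,"az": 0},
  {"jaw": 0,"x": 0.71,"y": -0.48,"z": 0,"ax": 0,"ay": 0,"az": 0},
])

```text
t: 2.12
tcp_pos: [411.7, -315.0, 248.5]
ee_rot: [3.141, -0.0, 0.268]
ft_force: [1.1, -1.0, 0.3]
gripper_width: -0.001
grasp_force: 0.0
```

Emit:
play_rows([
  {"jaw": 0,"x": 0.71,"y": -0.48,"z": 0,"ax": 0,"ay": 0,"az": 0},
  {"jaw": 0,"x": 0.71,"y": -0.48,"z": 0,"ax": 0,"ay": 0,"az": 0},
  {"jaw": 0,"x": 0.71,"y": -0.48,"z": 0,"ax": 0,"ay": 0,"az": 0},
  {"jaw": 0,"x": 0.71,"y": -0.48,"z": 0,"ax": 0,"ay": 0,"az": 0},
  {"jaw": 0,"x": 0.71,"y": -0.48,"z": 0,"ax": 0,"ay": 0,"az": 0},
  {"jaw": 0,"x": 0.71,"y": -0.48,"z": 0,"ax": 0,"ay": 0,"az": 0},
  {"jaw": 0,"x": 0.71,"y": -0.48,"z": 0,"ax": 0,"ay": 0,"az": 0},
  {"jaw": 0,"x": 0.71,"y": -0.48,"z": 0,"ax": 0,"ay": 0,"az": 0},
  {"jaw": 0,"x": 0,"y": 0,"z": 0,"ax": 0,"ay": 0,"az": 0},
  {"jaw": 0,"x": 0,"y": 0,"z": 0,"ax": 0,"ay": 0,"az": 0},
])

```text
t: 2.95
tcp_pos: [589.9, -106.7, 248.0]
ee_rot: [-3.142, 0.0, 0.271]
ft_force: [-0.4, -0.5, -0.3]
gripper_width: -0.0
grasp_force: 0.0
```

```bash
python3 -c "
from h import *
go('disc',145)"
```

```text
t 2.95 tcp [ 589.9 -106.7  248. ] F [-0.44 -0.51 -0.33] w -9.273093363169323e-05 units to disc [ 0.767 -0.507  2.574]
```

Emit:
play_rows([
  {"jaw": 0,"x": 0.38,"y": -0.25,"z": 0.4,"ax": 0,"ay": 0,"az": 0},
  {"jaw": 0,"x": 0.39,"y": -0.26,"z": 0.6,"ax": 0,"ay": 0,"az": 0},
  {"jaw": 0,"x": 0,"y": 0,"z": 0.6,"ax": 0,"ay": 0,"az": 0},
  {"jaw": 0,"x": 0,"y": 0,"z": 0.4,"ax": 0,"ay": 0,"az": 0},
  {"jaw": 0,"x": 0,"y": 0,"z": 0.2,"ax": 0,"ay": 0,"az": 0},
  {"jaw": 0,"x": 0,"y": 0,"z": 0,"ax": 0,"ay": 0,"az": 0},
  {"jaw": 0,"x": 0,"y": 0,"z": 0,"ax": 0,"ay": 0,"az": 0},
])

```text
t: 3.53
tcp_pos: [613.5, -81.1, 160.8]
ee_rot: [3.141, -0.0, 0.267]
ft_force: [-0.4, 0.3, 0.5]
gripper_width: -0.003
grasp_force: 0.0
```

Run:
```python
from h import *
go('disc',133)
s=arm.read_camera("side");t=arm.read_camera("top")
a=[cv2.resize(r["img"][y:y+75,x:x+100,::-1],(400,300),interpolation=cv2.INTER_CUBIC) for r,x,y in((t,290,140),(s,260,110))]
cv2.imwrite("pics/b.png",np.hstack(a))
```

```text
t 3.5333 tcp [613.5 -81.1 160.8] F [-0.36  0.33  0.55] w -0.0034503127914339835 units to disc [ 0.026 -0.047  0.696]
```

View pics/b.png

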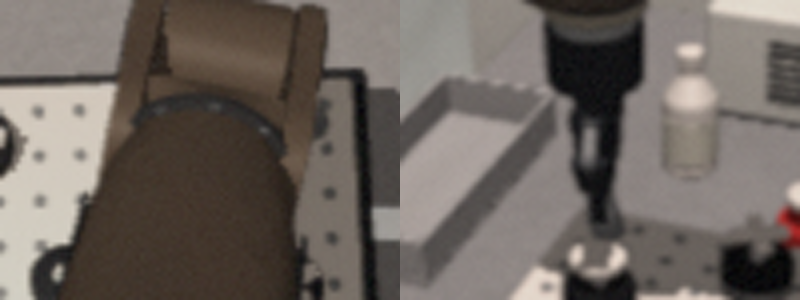

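Emit:
play_rows([
  {"jaw": 0,"x": 0,"y": -0.04,"z": 0.2,"ax": 0,"ay": 0,"az": 0},
  {"jaw": 0,"x": 0,"y": 0,"z": 0.2,"ax": 0,"ay": 0,"az": 0},
  {"jaw": 0,"x": 0,"y": 0,"z": 0.15,"ax": 0,"ay": 0,"az": 0},
  {"jaw": 0,"x": 0,"y": 0,"z": 0,"ax": 0,"ay": 0,"az": 0},
  {"jaw": 0,"x": 0,"y": 0,"z": 0,"ax": 0,"ay": 0,"az": 0},
])

```text
t: 4.05
tcp_pos: [613.0, -78.7, 137.7]
ee_rot: [-3.141, 0.001, 0.268]
ft_force: [-0.0, 0.6, 0.2]
gripper_width: 0.0
grasp_force: 0.0
```

Emit:
play_rows([
  {"jaw": 0,"x": 0,"y": 0,"z": 0.05,"ax": 0,"ay": 0,"az": 0},
  {"jaw": 0,"x": 0,"y": 0,"z": 0.05,"ax": 0,"ay": 0,"az": 0},
  {"jaw": 0,"x": 0,"y": 0,"z": 0.05,"ax": 0,"ay": 0,"az": 0},
  {"jaw": 0,"x": 0,"y": 0,"z": 0.0,"ax": 0,"ay": 0,"az": 0},
])

```text
t: 4.38
tcp_pos: [613.2, -78.8, 132.1]
ee_rot: [3.141, -0.0, 0.268]
ft_force: [1.1, -0.8, -0.1]
gripper_width: -0.0
grasp_force: 0.0
```

Emit:
play_rows([
  {"jaw": 0,"x": 0,"y": 0,"z": 0.05,"ax": 0,"ay": 0,"az": 0},
  {"jaw": 0,"x": 0,"y": 0,"z": 0,"ax": 0,"ay": 0,"az": 0},
  {"jaw": 0,"x": 0,"y": 0,"z": 0.0,"ax": 0,"ay": 0,"az": 0},
])

```text
t: 4.63
tcp_pos: [613.2, -78.8, 130.3]
ee_rot: [3.141, -0.0, 0.268]
ft_force: [1.3, 0.8, 0.2]
gripper_width: -0.001
grasp_force: 0.4
```

Emit:
play_rows([
  {"jaw": 0,"x": 0,"y": 0,"z": 0.05,"ax": 0,"ay": 0,"az": 0},
  {"jaw": 0,"x": 0,"y": 0,"z": 0,"ax": 0,"ay": 0,"az": 0},
  {"jaw": 0,"x": 0,"y": 0,"z": 0.0,"ax": 0,"ay": 0,"az": 0},
])

```text
t: 4.88
tcp_pos: [613.2, -78.8, 128.2]
ee_rot: [3.141, -0.0, 0.268]
ft_force: [0.6, 0.1, 1.1]
gripper_width: 0.002
grasp_force: 0.8
```

Run:
```python
from h import *
go('disc',133)
s=arm.read_camera("side")
print(arm.state()["ft_force"],arm.state()["moment"])
cv2.imwrite("pics/c.png",cv2.resize(s["img"][135:195,270:350,::-1],(640,480),interpolation=cv2.INTER_CUBIC))
```

```text
t 4.8833 tcp [613.2 -78.8 128.2] F [0.64 0.08 1.1 ] w 0.001676661994111863 units to disc [ 0.018  0.01  -0.12 ]
[0.43448164 0.12461925 1.26603134] [-0.00058566 -0.02618986  0.01296985]
```

View pics/c.png

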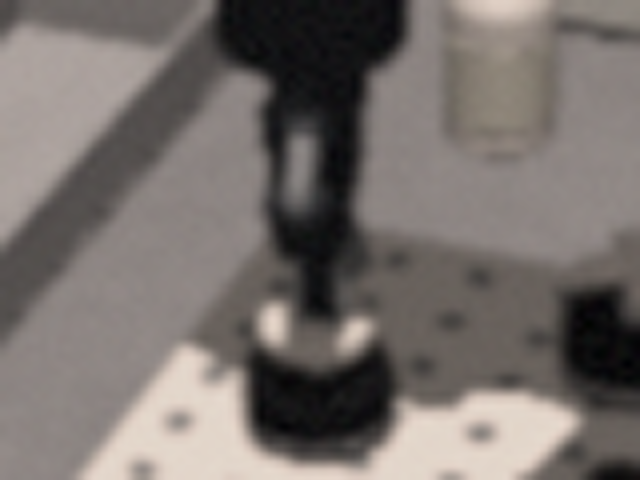

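Emit:
play_rows([
  {"jaw": 0,"x": 0,"y": 0,"z": 0.04,"ax": 0,"ay": 0,"az": 0},
  {"jaw": 0,"x": 0,"y": 0,"z": 0,"ax": 0,"ay": 0,"az": 0},
  {"jaw": 0,"x": 0,"y": 0,"z": 0.0,"ax": 0,"ay": 0,"az": 0},
])

```text
t: 5.18
tcp_pos: [613.2, -78.8, 126.6]
ee_rot: [3.141, -0.0, 0.268]
ft_force: [0.5, 0.2, 2.1]
gripper_width: 0.003
grasp_force: 1.1
```

Emit:
play_rows([
  {"jaw": 0,"x": 0,"y": 0,"z": 0.04,"ax": 0,"ay": 0,"az": 0},
  {"jaw": 0,"x": 0,"y": 0,"z": 0,"ax": 0,"ay": 0,"az": 0},
  {"jaw": 0,"x": 0,"y": 0,"z": 0.0,"ax": 0,"ay": 0,"az": 0},
])

```text
t: 5.43
tcp_pos: [613.2, -78.8, 125.0]
ee_rot: [3.141, -0.0, 0.268]
ft_force: [1.0, -0.9, 3.2]
gripper_width: 0.001
grasp_force: 1.3
```

Emit:
play_rows([
  {"jaw": 0,"x": 0,"y": 0,"z": 0,"ax": 0,"ay": 0,"az": 0},
  {"jaw": 0,"x": 0,"y": 0,"z": 0,"ax": 0,"ay": 0,"az": 0},
  {"jaw": 0,"x": 0,"y": 0,"z": 0.0,"ax": 0,"ay": 0,"az": 0},
])

```text
t: 5.68
tcp_pos: [613.2, -78.8, 125.0]
ee_rot: [3.142, -0.0, 0.268]
ft_force: [1.6, 1.6, 1.2]
gripper_width: 0.002
grasp_force: 0.8
```

Run:
```python
from h import *
go('disc',133)
s=arm.read_camera("side")["img"][:,:,::-1]; o=cv2.imread("pics/side0.png")
cv2.imwrite("pics/d.png",np.hstack([cv2.resize(i[155:195,290:330],(400,400),interpolation=cv2.INTER_NEAREST) for i in(o,s)]))
r=arm.read_camera("side")
for z in(116,111,107):print(z,[proj(r,(614+a,-78+b,z)).round(1).tolist() for a,b in((0,0),(-23,0),(0,23),(23,0))])
```

```text
t 5.6833 tcp [613.2 -78.8 125. ] F [1.59 1.62 1.18] w 0.0018843740450808287 units to disc [ 0.019  0.01  -0.2  ]
116 [[309.4, 173.0], [316.0, 174.3], [306.6, 176.8], [302.8, 171.6]]
111 [[309.4, 174.3], [316.0, 175.6], [306.7, 178.1], [302.9, 172.9]]
107 [[309.4, 175.3], [316.0, 176.7], [306.7, 179.1], [302.9, 173.9]]
```

View pics/d.png

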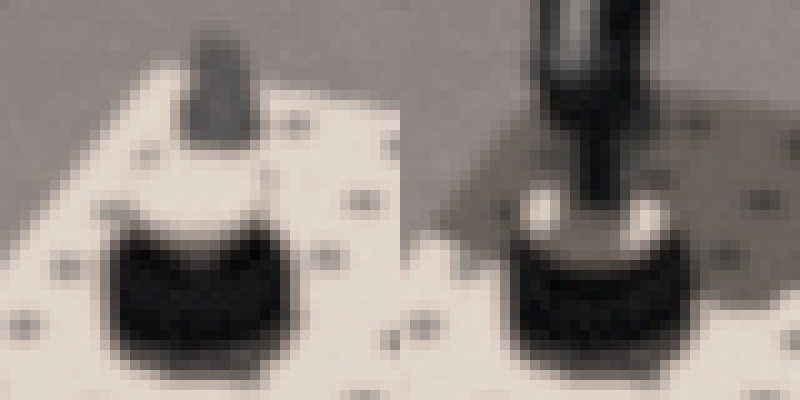

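The cap's lower rim has dropped about 2.5 px in the side view, roughly 8–10 mm. That agrees with the tips at 108 mm, so I'll retreat and move to the bar.

Emit:
play_rows([
  {"jaw": 0,"x": 0,"y": 0,"z": -0.2,"ax": 0,"ay": 0,"az": 0},
  {"jaw": 0,"x": 0,"y": 0,"z": -0.5,"ax": 0,"ay": 0,"az": 0},
  {"jaw": 0,"x": 0,"y": 0,"z": -0.5,"ax": 0,"ay": 0,"az": 0},
  {"jaw": 0,"x": 0,"y": 0,"z": 0,"ax": 0,"ay": 0,"az": 0},
  {"jaw": 0,"x": 0,"y": 0,"z": 0,"ax": 0,"ay": 0,"az": 0},
])

```text
t: 6.2
tcp_pos: [613.2, -78.8, 174.2]
ee_rot: [3.141, -0.001, 0.268]
ft_force: [-0.5, 0.6, 0.3]
gripper_width: 0.003
grasp_force: 0.0
```

```bash
python3 -c "
from h import *
go('bar',165)"
```

```text
t 6.2 tcp [613.2 -78.8 174.2] F [-0.45  0.6   0.34] w 0.003438361019897284 units to bar [ 1.728 -4.239  0.229]
```

Emit:
play_rows([
  {"jaw": 0,"x": 0.25,"y": -0.6,"z": 0,"ax": 0,"ay": 0,"az": 0},
  {"jaw": 0,"x": 0.25,"y": -0.6,"z": 0,"ax": 0,"ay": 0,"az": 0},
  {"jaw": 0,"x": 0.25,"y": -0.6,"z": 0,"ax": 0,"ay": 0,"az": 0},
  {"jaw": 0,"x": 0.25,"y": -0.6,"z": 0,"ax": 0,"ay": 0,"az": 0},
  {"jaw": 0,"x": 0.25,"y": -0.6,"z": 0,"ax": 0,"ay": 0,"az": 0},
  {"jaw": 0,"x": 0.25,"y": -0.6,"z": 0,"ax": 0,"ay": 0,"az": 0},
  {"jaw": 0,"x": 0.23,"y": -0.64,"z": 0.23,"ax": 0,"ay": 0,"az": 0},
  {"jaw": 0,"x": 0,"y": 0,"z": 0.3,"ax": 0,"ay": 0,"az": 0},
  {"jaw": 0,"x": 0,"y": 0,"z": 0,"ax": 0,"ay": 0,"az": 0},
  {"jaw": 0,"x": 0,"y": 0,"z": 0,"ax": 0,"ay": 0,"az": 0},
])

```text
t: 7.03
tcp_pos: [634.3, 102.7, 150.6]
ee_rot: [-3.141, 0.003, 0.268]
ft_force: [-0.4, -1.0, -0.3]
gripper_width: 0.001
grasp_force: 0.0
```

```bash
python3 -c "
from h import *
go('bar',138)"
```

```text
t 7.0333 tcp [634.3 102.7 150.6] F [-0.41 -1.04 -0.34] w 0.0005954149708917061 units to bar [ 0.02  -0.002  0.316]
```

Emit:
play_rows([
  {"jaw": 0,"x": 0.02,"y": 0,"z": 0.15,"ax": 0,"ay": 0,"az": 0},
  {"jaw": 0,"x": 0,"y": 0,"z": 0.15,"ax": 0,"ay": 0,"az": 0},
  {"jaw": 0,"x": 0,"y": 0,"z": 0,"ax": 0,"ay": 0,"az": 0},
  {"jaw": 0,"x": 0,"y": 0,"z": 0,"ax": 0,"ay": 0,"az": 0},
  {"jaw": 0,"x": 0,"y": 0,"z": 0,"ax": 0,"ay": 0,"az": 0},
])

```text
t: 7.45
tcp_pos: [635.8, 102.9, 140.0]
ee_rot: [3.141, -0.0, 0.267]
ft_force: [0.1, -0.4, 0.5]
gripper_width: 0.004
grasp_force: 0.0
```

Emit:
play_rows([
  {"jaw": 0,"x": 0,"y": 0,"z": 0.05,"ax": 0,"ay": 0,"az": 0},
  {"jaw": 0,"x": 0,"y": 0,"z": 0.05,"ax": 0,"ay": 0,"az": 0},
  {"jaw": 0,"x": 0,"y": 0,"z": 0.05,"ax": 0,"ay": 0,"az": 0},
  {"jaw": 0,"x": 0,"y": 0,"z": 0.05,"ax": 0,"ay": 0,"az": 0},
  {"jaw": 0,"x": 0,"y": 0,"z": 0,"ax": 0,"ay": 0,"az": 0},
  {"jaw": 0,"x": 0,"y": 0,"z": 0,"ax": 0,"ay": 0,"az": 0},
])

```text
t: 7.95
tcp_pos: [635.7, 103.3, 131.7]
ee_rot: [3.142, 0.0, 0.268]
ft_force: [0.1, 0.1, 0.1]
gripper_width: 0.003
grasp_force: 0.0
```

Next I'll press to about 125, in 1.6 mm steps.

Emit:
play_rows([
  {"jaw": 0,"x": 0,"y": 0,"z": 0.04,"ax": 0,"ay": 0,"az": 0},
  {"jaw": 0,"x": 0,"y": 0,"z": 0.04,"ax": 0,"ay": 0,"az": 0},
  {"jaw": 0,"x": 0,"y": 0,"z": 0.04,"ax": 0,"ay": 0,"az": 0},
])

```text
t: 8.2
tcp_pos: [635.8, 103.3, 127.3]
ee_rot: [3.141, -0.0, 0.268]
ft_force: [-3.1, -0.6, 4.7]
gripper_width: 0.001
grasp_force: 2.5
```

Emit:
play_rows([
  {"jaw": 0,"x": 0,"y": 0,"z": 0.04,"ax": 0,"ay": 0,"az": 0},
  {"jaw": 0,"x": 0,"y": 0,"z": 0,"ax": 0,"ay": 0,"az": 0},
  {"jaw": 0,"x": 0,"y": 0,"z": 0,"ax": 0,"ay": 0,"az": 0},
])

```text
t: 8.45
tcp_pos: [635.8, 103.3, 125.3]
ee_rot: [3.142, 0.0, 0.268]
ft_force: [0.4, -0.4, 1.6]
gripper_width: 0.001
grasp_force: 0.8
```

Run:
```python
from h import *
go('bar',138)
s=arm.read_camera("side")["img"][:,:,::-1]; o=cv2.imread("pics/side0.png")
cv2.imwrite("pics/e.png",np.hstack([cv2.resize(i[185:225,258:298],(400,400),interpolation=cv2.INTER_NEAREST) for i in(o,s)]))
```

```text
t 8.45 tcp [635.8 103.3 125.3] F [ 0.44 -0.37  1.65] w 0.0011042055749423654 units to bar [-0.021  0.002 -0.317]
```

View pics/e.png

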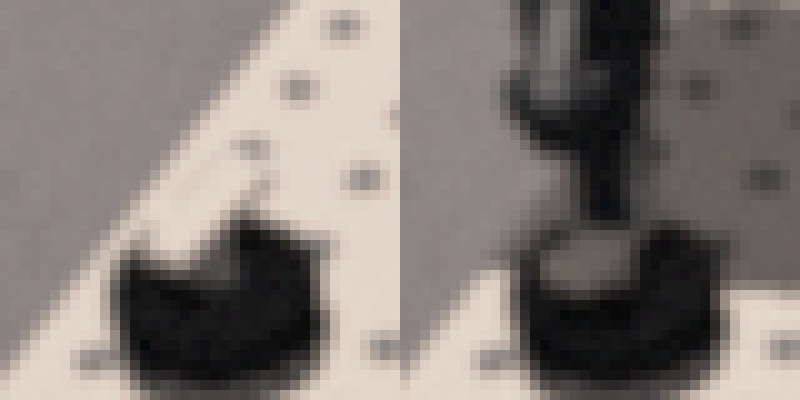

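The bar cap's lower edge moved from about y=270 to 297 in the crop. That is 2.5 px, or about 8 mm down. Next is the cross.

Emit:
play_rows([
  {"jaw": 0,"x": 0,"y": 0,"z": -0.2,"ax": 0,"ay": 0,"az": 0},
  {"jaw": 0,"x": 0,"y": 0,"z": -0.5,"ax": 0,"ay": 0,"az": 0},
  {"jaw": 0,"x": 0,"y": 0,"z": -0.6,"ax": 0,"ay": 0,"az": 0},
  {"jaw": 0,"x": 0,"y": 0,"z": 0,"ax": 0,"ay": 0,"az": 0},
  {"jaw": 0,"x": 0,"y": 0,"z": 0,"ax": 0,"ay": 0,"az": 0},
])

```text
t: 8.92
tcp_pos: [636.2, 103.3, 179.0]
ee_rot: [3.141, -0.002, 0.268]
ft_force: [0.2, 0.2, -0.1]
gripper_width: -0.0
grasp_force: 0.0
```

```bash
python3 -c "
from h import *
go('cross',165)"
```

```text
t 8.9167 tcp [636.2 103.3 179. ] F [ 0.2   0.22 -0.12] w -0.00029050487562399667 units to cross [-4.951  5.363  0.34 ]
```

Emit:
play_rows([
  {"jaw": 0,"x": -0.55,"y": 0.6,"z": 0,"ax": 0,"ay": 0,"az": 0},
  {"jaw": 0,"x": -0.55,"y": 0.6,"z": 0,"ax": 0,"ay": 0,"az": 0},
  {"jaw": 0,"x": -0.55,"y": 0.6,"z": 0,"ax": 0,"ay": 0,"az": 0},
  {"jaw": 0,"x": -0.55,"y": 0.6,"z": 0,"ax": 0,"ay": 0,"az": 0},
  {"jaw": 0,"x": -0.55,"y": 0.6,"z": 0,"ax": 0,"ay": 0,"az": 0},
  {"jaw": 0,"x": -0.55,"y": 0.6,"z": 0,"ax": 0,"ay": 0,"az": 0},
  {"jaw": 0,"x": -0.55,"y": 0.6,"z": 0,"ax": 0,"ay": 0,"az": 0},
  {"jaw": 0,"x": -0.55,"y": 0.6,"z": 0,"ax": 0,"ay": 0,"az": 0},
  {"jaw": 0,"x": -0.55,"y": 0.56,"z": 0,"ax": 0,"ay": 0,"az": 0},
  {"jaw": 0,"x": 0,"y": 0,"z": 0,"ax": 0,"ay": 0,"az": 0},
])

```text
t: 9.75
tcp_pos: [499.2, -159.2, 176.8]
ee_rot: [-3.141, 0.002, 0.265]
ft_force: [-0.2, -1.1, -0.4]
gripper_width: 0.003
grasp_force: 0.0
```

Emit:
play_rows([
  {"jaw": 0,"x": 0,"y": 0,"z": 0.3,"ax": 0,"ay": 0,"az": 0},
  {"jaw": 0,"x": 0,"y": 0,"z": 0.3,"ax": 0,"ay": 0,"az": 0},
  {"jaw": 0,"x": 0,"y": 0,"z": 0.2,"ax": 0,"ay": 0,"az": 0},
  {"jaw": 0,"x": 0,"y": 0,"z": 0,"ax": 0,"ay": 0,"az": 0},
  {"jaw": 0,"x": 0,"y": 0,"z": 0,"ax": 0,"ay": 0,"az": 0},
])

```text
t: 10.17
tcp_pos: [501.5, -155.5, 145.0]
ee_rot: [-3.141, 0.001, 0.268]
ft_force: [1.1, -0.2, 0.7]
gripper_width: -0.003
grasp_force: 0.0
```

```bash
python3 -c "
from h import *
go('cross',138)"
```

```text
t 10.1667 tcp [ 501.5 -155.5  145. ] F [ 1.13 -0.17  0.66] w -0.0033689766504238126 units to cross [0.01  0.015 0.176]
```

Emit:
play_rows([
  {"jaw": 0,"x": 0,"y": 0,"z": 0.1,"ax": 0,"ay": 0,"az": 0},
  {"jaw": 0,"x": 0,"y": 0,"z": 0.1,"ax": 0,"ay": 0,"az": 0},
  {"jaw": 0,"x": 0,"y": 0,"z": 0.1,"ax": 0,"ay": 0,"az": 0},
  {"jaw": 0,"x": 0,"y": 0,"z": 0,"ax": 0,"ay": 0,"az": 0},
  {"jaw": 0,"x": 0,"y": 0,"z": 0,"ax": 0,"ay": 0,"az": 0},
])

```text
t: 10.58
tcp_pos: [501.5, -155.8, 133.4]
ee_rot: [-3.141, 0.0, 0.268]
ft_force: [0.2, -0.7, 0.0]
gripper_width: -0.004
grasp_force: 0.0
```

Emit:
play_rows([
  {"jaw": 0,"x": 0,"y": 0,"z": 0.05,"ax": 0,"ay": 0,"az": 0},
  {"jaw": 0,"x": 0,"y": 0,"z": 0.05,"ax": 0,"ay": 0,"az": 0},
  {"jaw": 0,"x": 0,"y": 0,"z": 0.05,"ax": 0,"ay": 0,"az": 0},
  {"jaw": 0,"x": 0,"y": 0,"z": 0.05,"ax": 0,"ay": 0,"az": 0},
])

```text
t: 10.92
tcp_pos: [501.7, -155.9, 125.6]
ee_rot: [3.141, -0.0, 0.268]
ft_force: [-0.6, 1.4, 6.2]
gripper_width: -0.003
grasp_force: 2.6
```

Emit:
play_rows([
  {"jaw": 0,"x": 0,"y": 0,"z": 0,"ax": 0,"ay": 0,"az": 0},
  {"jaw": 0,"x": 0,"y": 0,"z": 0,"ax": 0,"ay": 0,"az": 0},
])

```text
t: 11.08
tcp_pos: [501.5, -155.9, 125.3]
ee_rot: [-3.141, 0.0, 0.268]
ft_force: [0.5, 0.2, -0.5]
gripper_width: -0.004
grasp_force: 0.0
```

Run:
```python
from h import *
go('cross',138)
s=arm.read_camera("side")["img"][:,:,::-1]; o=cv2.imread("pics/side0.png")
cv2.imwrite("pics/f.png",np.hstack([cv2.resize(i[148:188,328:368],(400,400),interpolation=cv2.INTER_NEAREST) for i in(o,s)]))
```

```text
t 11.0833 tcp [ 501.5 -155.9  125.3] F [ 0.52  0.2  -0.45] w -0.003982876008430077 units to cross [ 0.012  0.007 -0.318]
```

View pics/f.png

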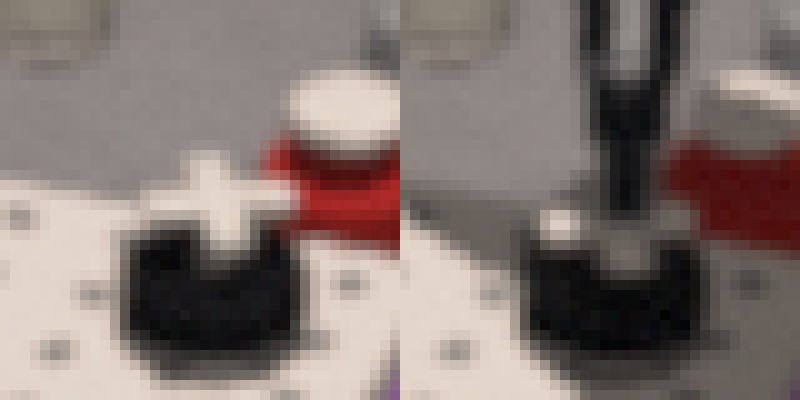

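The cross has sunk about 2 px (around 8 mm), with 6 N recorded at the touch. I'll retreat and check all four from the cameras.

Emit:
play_rows([
  {"jaw": 0,"x": 0,"y": 0,"z": -0.2,"ax": 0,"ay": 0,"az": 0},
  {"jaw": 0,"x": 0,"y": 0,"z": -0.6,"ax": 0,"ay": 0,"az": 0},
  {"jaw": 0,"x": 0,"y": 0,"z": -0.9,"ax": 0,"ay": 0,"az": 0},
  {"jaw": 0,"x": 0,"y": 0,"z": -0.9,"ax": 0,"ay": 0,"az": 0},
  {"jaw": 0,"x": 0,"y": 0.9,"z": 0,"ax": 0,"ay": 0,"az": 0},
  {"jaw": 0,"x": 0,"y": 0.9,"z": 0,"ax": 0,"ay": 0,"az": 0},
  {"jaw": 0,"x": 0,"y": 0.9,"z": 0,"ax": 0,"ay": 0,"az": 0},
  {"jaw": 0,"x": 0,"y": 0.9,"z": 0,"ax": 0,"ay": 0,"az": 0},
  {"jaw": 0,"x": 0,"y": 0.9,"z": 0,"ax": 0,"ay": 0,"az": 0},
  {"jaw": 0,"x": 0,"y": 0,"z": 0,"ax": 0,"ay": 0,"az": 0},
])

```text
t: 11.97
tcp_pos: [549.8, -334.8, 229.5]
ee_rot: [3.14, -0.001, 0.265]
ft_force: [0.3, -0.3, 0.3]
gripper_width: -0.001
grasp_force: 0.0
```

Emit:
play_rows([
  {"jaw": 0,"x": 0,"y": 0.9,"z": 0,"ax": 0,"ay": 0,"az": 0},
  {"jaw": 0,"x": 0,"y": 0.9,"z": 0,"ax": 0,"ay": 0,"az": 0},
  {"jaw": 0,"x": 0,"y": 0.9,"z": 0,"ax": 0,"ay": 0,"az": 0},
  {"jaw": 0,"x": 0,"y": 0,"z": 0,"ax": 0,"ay": 0,"az": 0},
  {"jaw": 0,"x": 0,"y": 0,"z": 0,"ax": 0,"ay": 0,"az": 0},
])

```text
t: 12.38
tcp_pos: [577.4, -434.7, 228.9]
ee_rot: [-3.141, 0.001, 0.266]
ft_force: [-0.2, 0.3, -0.9]
gripper_width: 0.003
grasp_force: 0.0
```

Run:
```python
from h import *
go('cross',138)
s=arm.read_camera("side")["img"][:,:,::-1]; o=cv2.imread("pics/side0.png")
cv2.imwrite("pics/g.png",np.hstack([cv2.resize(i[140:230,258:368],(400,327),interpolation=cv2.INTER_CUBIC) for i in(o,s)]))
```

```text
t 12.3833 tcp [ 577.4 -434.7  228.9] F [-0.19  0.27 -0.91] w 0.0034419642706892354 units to cross [ 0.016 -7.215  2.279]
```

View pics/g.png

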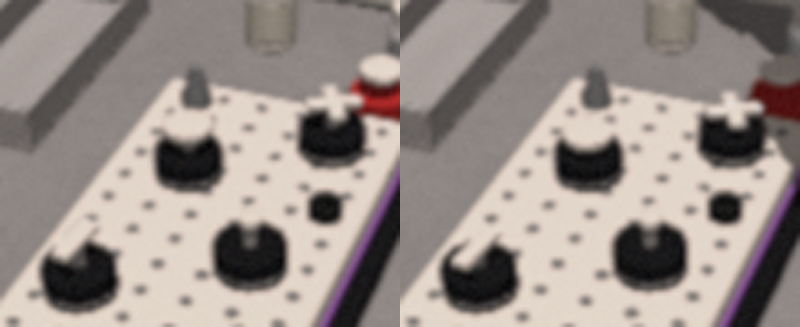

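The disc, bar and cross caps are all part-way down, the bases haven't moved, and nothing came near the small target.

```bash
python3 -c "
from bench import arm
print(arm.finish_job())"
```

```text
the job is handed in; nothing more can be done
None
```

I touched the disc, bar and cross caps in that order, each about 8 mm down by tip height and side-camera check; the small target was left alone, the fingers are clear, and the job is handed in (no verdict came back).

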